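Free the crooked stacking tub from the stock tray and stack it

ROBOT

A 7-joint arm with a two-finger parallel gripper is mounted at the origin on the work surface. World frame = base frame: x ahead of the robot, y to its left, z up, the work surface at z = 0. Lengths are in mm, angles in rad, forces in N, time in s.
With the tool pointing down it reaches from about 400 to 850 mm from the base axis. Payload 6.9 kg.
Tool frame: the origin (TCP) lies at the very end of the fingers, on their centre line; the grasp point (between the pads) lies 19 mm behind it; z points along the fingers, y is the line along which they close (so a half turn about z gives the same grasp; the last joint's range is limited). The gripper opens to 85 mm and grips with 20 to 120 N. Pads are 22 mm wide; open, the fingers measure 114 mm over their backs; the gripper's body (76 mm by 85 mm) begins 54 mm behind the grasp point. The pads swing forward as they close: fully open they stand 13 mm farther back than shut.
Start: joints at [1.212, 0.507, -0.238, 1.5, 0.126, 1.149, -0.155], TCP at [280.123, -558.697, 231.275] pointing down, gripper open.
Joint ranges: [-3.08, 3.08], [-0.24, 2.05], [-1.43, 1.35], [0, 2.5], [-1.52, 4.66], [0.17, 1.96], [-2.89, 2.89]. Speed limits (rad/s): [2.39, 2.39, 3.14, 3.14, 3.14, 3.14, 3.14].

INTERFACE

Orientations are given as a rotation vector (axis times angle).
In Python, from rig import env gives the robot as it stands.
- The arm moves only by the shell command python3 -m creep 'ROWS'. ROWS is JSON, a list of rows, each an object of numbers: "tx", "ty", "tz": the shift along the world's x, y, z in units of 0.25 m (1.0 is 0.25 m); "twist": the turn about the world's z in units of 120 degrees (1.0 is 120 degrees); "grip": the finger opening in mm, from 0 to 85.4. In form: [{"tx": .., "ty": .., "tz": .., "twist": .., "grip": ..}, ...]. A call has 1 to 5 rows; each row is the pose to reach, as a shift and turn from the pose commanded when the call began; what a row does not reach only later rows make up. A row lasts 1/8 s, in which the tool goes at most 62.5 mm and 10.7 degrees, less where a joint would pass 70% of its speed; a pose out of reach is approached as far as the arm can. A call with a number of a shift or a turn outside -1 to 1 is refused whole. A call with a gripper value outside its range is refused whole. The fingers move at their own pace and stop on an object; the grip force is fixed at half the most. Time passes only in rows, so rows that repeat a pose let the fingers close. It gives the time, the measured TCP pose, the force, the opening and the grip force at its end, in the units of the state.
- env.sense(): the state, without advancing time (a new reading comes with each control period).
- env.read_camera(name): name is "scene" or "top"; returns a dict with "image" (400x640x3 uint8, red, green, blue), "range_z" (400x640 float32, mm along the optical axis (not along the pixel's ray), 0 where there is no reading), "fx", "fy", "cx", "cy" (pixels), "extrinsics" (4x4, takes a point from camera to world coordinates). Camera axes: x right, y down, z forward; pixel columns grow to the right and rows downward; lengths in mm; the calibration is good to about 2 mm. A picture is of the moment at which its call begins.
- env.job_done(): hands the job in; it is judged then, once.
The state is a dict: "time": time; "qpos": joint angles; "qd": joint speeds; "tau": joint torques, N m; "ee_pos": TCP position; "orientation": TCP orientation; "force": force on the tool from outside, world axes, zero at the start; "moment": the same for the moment, N m; "grip_width": finger opening in mm; "gripper_force": force on a finger pad.
Only numpy, scipy, OpenCV 4.12 (cv2) and the standard library are available. Lean on these libraries where they do the work, as an engineer would, in place of code of your own. Each camera call takes 0.05 s, during which the arm holds its last target. There are 200 camera calls.

TASK

The red tub has dropped crooked into the green steel stock tray and its corners are caught under the tray's inturned flanges. Turn it straight, flat along the tray, while it is still down inside, then lift it out and stack it on the blue tub, lengthwise on it, with all four feet fully seated in the recesses of the blue tub's lid, and let go. Leave the blue tub standing where it is and do not shove the screwdriver and the small jar that lie between the tray and the blue tub.

Things in the scene. Friction and masses are not known exactly. Their poses are not given: they have to be found in the camera images.
- red_tub_center (a point): Closed stacking tub, red body, white lid, 180 long x 110 wide x 74 mm high with feet, rigid, about 0.45 kg, the same after a half turn. Point: its centre, 37 mm above the feet's bottom; x along the length, y across, z up. Starts level on the tray's floor, turned 24 to 35 degrees anticlockwise from above off the tray's length, corners under the flanges, so it cannot be lifted.
- red_tub_grip (a point): Centre of the red tub's black grip bar, 20 mm above the tub's centre; axes as the tub's. Upright bar in the middle of the lid, 50 long (x) x 16 thick (y) x 30 mm high, standing on the lid's deck (5 mm above the tub's centre). Deck free for 46 mm along x either way; beside the bar open out to the tub's sides.
- red_tub_lid (a point): Middle of the red tub's top plane, 37 mm above its centre. The lid is raised to this height at both ends (x from 46 to 90 mm, full width). Underneath the tub: four black round feet at x = +-68, y = +-34 mm, 10 mm tall, 22 mm across, tapering to 14 mm at the bottom.
- blue_tub_center (a point): Tub of the same shape and size with a blue body, about 0.9 kg, standing loose on the table. Point: its centre, 37 mm above the table; x along the length, y across, z up. With the red tub seated on it the two centres are 66 mm apart in height and in line in plan, their x axes parallel either way round.
- blue_tub_lid (a point): Middle of the blue tub's top plane, 37 mm above its centre. Its raised ends (x from 46 to 90 mm either way) hold four square recesses with grey floors, 30 x 30 mm, 8 mm deep, at x = +-68, y = +-34 mm. A tub's feet stand on the recess floors with about 4 mm play all round. Its own grip bar ends 2 mm below this plane and clears the tub above.
- tray: Green sheet-steel stock tray fixed to the table, 270 long (x) x 206 wide (y) x 90 mm high; inside 264 x 200 mm, floor 4 mm thick. Origin: centre of its underside; x along its length.
- tray_mouth (a point): Centre of the tray's mouth, 90 mm above the table. Along both long sides a 4 mm thick flange turns inward, its underside 86 mm up (8 mm above the red tub as it stands), leaving a mouth 140 mm wide (y) over the whole length; no flanges at the ends. A tub in line with the tray and centred passes with 15 mm to spare each side.
- screwdriver: Screwdriver, 160 mm long, lying between the tray and the blue tub. Bystander, loose, to be left alone. Origin: under its middle.
- small_jar: Small jar with steel cap, 36 mm across, 50 mm high, between the tray and the blue tub. Bystander, loose, to be left alone. Origin: centre of its underside.
There are look-alikes about, which are no part of the job. What is shaped like the part that bears red_tub_center but pink is not meant.

How it is judged (in metres and radians):
On the way, in this order (a step that is already met when the one before it is completed fails the run):
1. the red tub is turned in line with the tray (within 9 degrees) while still down inside it (angle between the x axis of red_tub_center and the x axis of tray, either way round below 0.157 rad and angle between red_tub_center's own z axis and vertical below 0.2 rad and z of red_tub_center in the frame of tray below 0.06 m), for 0.1 s.
2. the red tub is lifted clear of the tray (z of red_tub_center in the frame of tray above 0.127 m), for 0.1 s.
At the end, for the whole second after the job is handed in: The red tub stands level and at rest on the blue tub, in line with it, its feet down in the four lid recesses (centres within 9 mm in plan and 66 mm apart in height, +3.5/-4 mm; within 6 degrees), and the blue tub stands upright on the table within 40 mm of where it began (horizontal distance between red_tub_center and blue_tub_center below 0.009 m and z of red_tub_center in the frame of blue_tub_center between 0.062 and 0.0695 m and angle between the x axis of red_tub_center and the x axis of blue_tub_center, either way round below 0.1 rad and angle between each of red_tub_center, blue_tub_center's own z axis and vertical below 0.04 rad and height (world z) of blue_tub_center below 0.042 m and distance of blue_tub_center from where it was at the start of the episode below 0.04 m and linear speed of red_tub below 0.02 m/s and angular speed of red_tub below 0.1 rad/s); the robot touches nothing.
It fails at once if the screwdriver or the small jar is shoved more than 40 mm (distance of any of screwdriver, small_jar from where it was at the start of the episode above 0.04 m).
It fails at once if the red tub is tipped over (angle between red_tub_center's own z axis and vertical above 0.8 rad).
It also fails if it takes over 48 s, if anything falls off the work surface, if the arm or the gripper's body presses on something with over 40 N, if the wrist force passes 120 N, or if a joint passes its speed limit or range.

## Working session

There is one attempt and no reset: what is moved stays moved. The work goes in short steps, Python scripts to look and compute and a shell command to move; the robot and the scene stay as the last step left them, time stands still between calls to the robot, and variables do not carry over. Pictures are saved under pics/ and viewed, at most 10 in all, crops included, and the job is handed in when it is done.

```bash
ls; mkdir -p pics
cat > h.py <<'E'
import numpy as np, cv2
from rig import env
def cam(n):
    c=env.read_camera(n); c['E']=np.array(c['extrinsics']); return c
def pts(c):
    h,w=c['range_z'].shape; v,u=np.mgrid[:h,:w]; z=c['range_z']
    P=np.stack([(u-c['cx'])/c['fx']*z,(v-c['cy'])/c['fy']*z,z],-1)
    return P@c['E'][:3,:3].T+c['E'][:3,3]
def ray(c,u,v,h):
    d=c['E'][:3,:3]@np.array([(u-c['cx'])/c['fx'],(v-c['cy'])/c['fy'],1]); o=c['E'][:3,3]
    return o+d*(h-o[2])/d[2]
E
python3 - <<'E'
from h import *
for n in('scene','top'):
    c=cam(n); cv2.imwrite(f'pics/{n}0.png',c['image'][:,:,::-1]); print(n,c['fx'],c['cx'],c['cy'],c['E'].round(2).tolist(), (c['range_z']==0).mean())
    np.savez(f'{n}0.npz',**c)
s=env.sense(); print(s['time'],s['ee_pos'],s['orientation'],s['grip_width'],s['force'])
E
```

```text
pics
scene 457.8491918137739 317.9085835018448 196.21918262737296 [[-0.55, 0.69, -0.46, 965.02], [0.83, 0.45, -0.32, 331.71], [-0.01, -0.56, -0.83, 947.37], [0.0, 0.0, 0.0, 1.0]] 0.00391796875
top 471.0589599951461 318.89905686812943 198.21838641868422 [[0.03, -0.98, 0.19, 235.71], [-1.0, -0.03, 0.01, -2.79], [0.0, -0.19, -0.98, 1232.57], [0.0, 0.0, 0.0, 1.0]] 0.0041796875
0.1 [ 279.85923957 -558.3418088   230.50701295] [-3.05560596e+00 -7.23148683e-01  6.40699852e-04] 85.41562484216344 [ 0.62993349  0.86458951 -0.73908443]
```

View pics/top0.png

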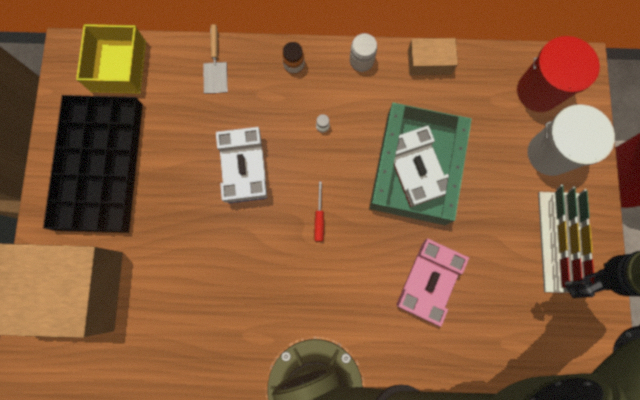

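View pics/scene0.png

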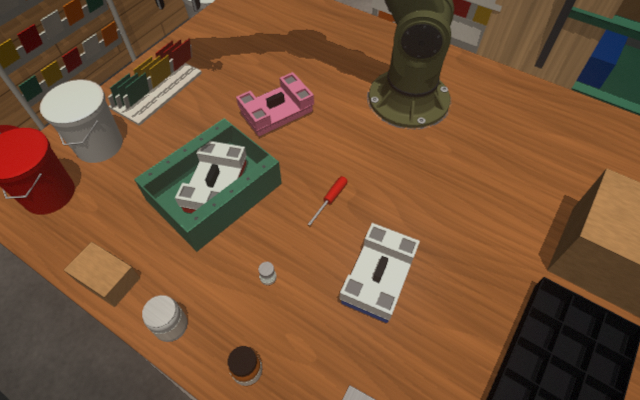

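The top view shows the tray at px (420,165) with a white-lidded tub caught in it. Another white-lidded tub stands at (241,165), and in the scene view its body shows blue at (365,312). A pink look-alike lies at (433,282) top. The jar is at (322,124) and the screwdriver at (319,212). There are three candidates: the tub in the tray (red body edge, crooked) is the one meant, the one at (241,165) is the blue base, and the pink one isn't part of the job. I'll confirm this in an enlarged crop while measuring.

```bash
cat > meas.py <<'E'
from h import *
def big(m,roi):
    k=np.zeros(m.shape,np.uint8); x0,y0,x1,y1=roi; k[y0:y1,x0:x1]=m[y0:y1,x0:x1]
    return k
def tub(c,roi,n):
    im=c['image'].astype(int); hsv=cv2.cvtColor(c['image'],cv2.COLOR_RGB2HSV); P=pts(c)
    lid=big((hsv[...,1]<45)&(hsv[...,2]>150),roi)
    lid=cv2.morphologyEx(lid,cv2.MORPH_OPEN,np.ones((3,3)))
    cs,_=cv2.findContours(lid,0,2); 
    cs=[k for k in cs if cv2.contourArea(k)>100]; q=np.vstack(cs)
    hull=cv2.convexHull(q); hm=np.zeros(lid.shape,np.uint8); cv2.fillPoly(hm,[hull],1)
    bar=hm*(im.max(-1)<60)
    cb,_=cv2.findContours(bar,0,2); kb=max(cb,key=cv2.contourArea)
    bm=np.zeros_like(bar); cv2.fillPoly(bm,[kb],1)
    M=cv2.moments(bm,True); bu,bv=M['m10']/M['m00'],M['m01']/M['m00']
    print(n,'lid px',cv2.boundingRect(q),'bar px',round(bu,1),round(bv,1),'area',M['m00'])
    er=cv2.erode(bm,np.ones((3,3)))>0
    zb=P[er][:,2]; print('  bar z pct',np.percentile(zb,[5,50,95]).round(1), 'lid z pct',np.percentile(P[cv2.erode(lid,np.ones((3,3)))>0][:,2],[5,25,50,75,95]).round(1))
    return dict(bar=(bu,bv),hull=hull,lid=lid,bm=bm,P=P)
E
python3 - <<'E'
from meas import *
T=cam('top');S=cam('scene')
R={}
for n,c,roi in(('redT',T,(380,110,465,215)),('blueT',T,(205,115,280,215)),('redS',S,(165,130,260,215)),('blueS',S,(330,215,430,330))):
    r=R[n]=tub(c,roi,n)
    P=r['P']; L=(r['lid']>0)
    top=P[L]; z=np.percentile(top[:,2],80); 
    # rectangle of top-plane points by casting hull at z
    H=np.array([ray(c,u,v,z)[:2] for u,v in r['hull'][:,0]],np.float32)
    (x,y),(w,h),a=cv2.minAreaRect(H); print('  hull rect at z',z.round(1),(round(x,1),round(y,1)),round(w,1),round(h,1),round(a,1))
def tri(a,b):
    def od(c,p):
        d=c['E'][:3,:3]@np.array([(p[0]-c['cx'])/c['fx'],(p[1]-c['cy'])/c['fy'],1]); return c['E'][:3,3],d/np.linalg.norm(d)
    o1,d1=od(T,a);o2,d2=od(S,b)
    t=np.linalg.lstsq(np.c_[d1,-d2],o2-o1,rcond=None)[0]; p,q=o1+d1*t[0],o2+d2*t[1]
    return ((p+q)/2).round(1),np.linalg.norm(p-q).round(1)
for n in('red','blue'): print(n,'bar tri',tri(R[n+'T']['bar'],R[n+'S']['bar']))
# tray rim
for n,c,roi in(('T',T,(365,95,480,230)),('S',S,(130,115,290,255))):
    hsv=cv2.cvtColor(c['image'],cv2.COLOR_RGB2HSV); P=pts(c)
    g=big((hsv[...,0]>60)&(hsv[...,0]<95)&(hsv[...,1]>80),roi)>0
    rim=P[g&(abs(P[...,2]-89)<4)][:,:2].astype(np.float32)
    (x,y),(w,h),a=cv2.minAreaRect(rim); print('tray',n,len(rim),(x,y),w,h,a)
a=cv2.resize(T['image'][90:230,200:480],None,fx=2.85,fy=2.85,interpolation=2)
b=cv2.resize(S['image'][110:330,130:430],None,fx=1.3,fy=1.3)
o=np.zeros((560+130,800,3),np.uint8); 
k=cv2.resize(T['image'][90:230,200:480],(560,280),interpolation=2); m=cv2.resize(S['image'][110:330,130:430],(436,320))
o=np.zeros((600,560,3),np.uint8); o[:280]=k; o[280:,:436]=m
cv2.imwrite('pics/crop1.png',o[:,:,::-1])
E
```

```text
redT lid px (395, 126, 53, 78) bar px 419.4 166.2 area 86.0
  bar z pct [71.9 74.9 78.8] lid z pct [42.1 44.9 47.5 76.3 79.7]
  hull rect at z 77.2 (553.9, -247.7) 185.0 118.0 18.7
blueT lid px (217, 128, 49, 72) bar px 242.0 172.0 area 1.0Traceback (most recent call last):
  File "<stdin>", line 5, in <module>
  File "meas.py", line 18, in tub
    zb=P[er][:,2]; print('  bar z pct',np.percentile(zb,[5,50,95]).round(1), 'lid z pct',np.percentile(P[cv2.erode(lid,np.ones((3,3)))>0][:,2],[5,25,50,75,95]).round(1))
                                       ~~~~~~~~~~~~~^^^^^^^^^^^^^^
    return _quantile_unchecked(
        a, q, axis, out, overwrite_input, method, keepdims, weights)
    return _ureduce(a,
                    func=_quantile_ureduce_func,
    ...<5 lines>...
                    overwrite_input=overwrite_input,
                    method=method)
    r = func(a, **kwargs)
    result = _quantile(arr,
                       quantiles=q,
    ...<2 lines>...
                       out=out,
                       weights=wgt)
    slices_having_nans = np.isnan(arr[-1, ...])
                                  ~~~^^^^^^^^^
IndexError: index -1 is out of bounds for axis 0 with size 0
```

```bash
sed -i "s/im.max(-1)<60/im.max(-1)<95/; s/cv2.findContours(bar,0,2)/cv2.findContours(cv2.morphologyEx(bar,cv2.MORPH_OPEN,np.ones((2,2))),0,2)/" meas.py
cat > run.py <<'E'
from meas import *
T=cam('top');S=cam('scene')
o=np.zeros((600,560,3),np.uint8); o[:280]=cv2.resize(T['image'][90:230,200:480],(560,280),interpolation=2); o[280:,:436]=cv2.resize(S['image'][110:330,130:430],(436,320))
cv2.imwrite('pics/crop1.png',o[:,:,::-1])
R={}
def tri(a,b):
    def od(c,p):
        d=c['E'][:3,:3]@np.array([(p[0]-c['cx'])/c['fx'],(p[1]-c['cy'])/c['fy'],1]); return c['E'][:3,3],d/np.linalg.norm(d)
    o1,d1=od(T,a);o2,d2=od(S,b)
    t=np.linalg.lstsq(np.c_[d1,-d2],o2-o1,rcond=None)[0]; p,q=o1+d1*t[0],o2+d2*t[1]
    return ((p+q)/2).round(1),np.linalg.norm(p-q).round(1)
for n,c,roi in(('redT',T,(380,110,465,215)),('blueT',T,(205,115,280,215)),('redS',S,(165,130,260,215)),('blueS',S,(330,215,430,330))):
    r=R[n]=tub(c,roi,n)
    P=r['P'];z=np.percentile(P[r['lid']>0][:,2],80)
    H=np.array([ray(c,u,v,z)[:2] for u,v in r['hull'][:,0]],np.float32)
    (x,y),(w,h),a=cv2.minAreaRect(H); print('  hull rect at z',z.round(1),(round(x,1),round(y,1)),round(w,1),round(h,1),round(a,1))
    # lid-top points by depth
    hm=np.zeros(r['lid'].shape,np.uint8); cv2.fillPoly(hm,[r['hull']],1)
    q=P[(hm>0)&(abs(P[...,2]-z)<6)&(r['bm']==0)][:,:2].astype(np.float32)
    (x,y),(w,h),a=cv2.minAreaRect(q); print('  depth rect',(round(x,1),round(y,1)),round(w,1),round(h,1),round(a,1))
    zt=np.percentile(P[r['bm']>0][:,2],70); v,u=np.nonzero(r['bm']); B=np.array([ray(c,*t,zt)[:2] for t in zip(u,v)],np.float32)
    (x,y),(w,h),a=cv2.minAreaRect(B); print('  bar ray rect',zt.round(1),(round(x,1),round(y,1)),round(w,1),round(h,1),round(a,1))
for n in('red','blue'):
    print(n,'bar tri',tri(R[n+'T']['bar'],R[n+'S']['bar']))
for n,c,roi in(('T',T,(365,95,480,230)),('S',S,(130,115,290,255))):
    hsv=cv2.cvtColor(c['image'],cv2.COLOR_RGB2HSV); P=pts(c)
    g=big((hsv[...,0]>60)&(hsv[...,0]<95)&(hsv[...,1]>80),roi)>0
    rim=P[g&(abs(P[...,2]-89)<4)][:,:2].astype(np.float32)
    (x,y),(w,h),a=cv2.minAreaRect(rim); print('tray',n,len(rim),(round(x,1),round(y,1)),w,h,a)
for n,roi in(('jar',(310,105,335,140)),('driver',(305,175,335,250))):
    P=pts(T); x0,y0,x1,y1=roi; q=P[y0:y1,x0:x1].reshape(-1,3); q=q[q[:,2]>(12 if n=='driver' else 35)]; print(n,q.min(0).round(),q.max(0).round())
E
python3 run.py
```

```text
redT lid px (395, 126, 53, 78) bar px 420.6 166.7 area 134.0
  bar z pct [71.1 74.8 79.2] lid z pct [41.9 44.6 47.2 76.5 79.9]
  hull rect at z 77.4 (553.7, -247.7) 184.5 117.8 18.9
  depth rect (554.6, -250.9) 181.5 109.7 20.5
  bar ray rect 75.8 (548.3, -251.4) 49.6 18.2 20.7
blueT lid px (217, 128, 49, 72) bar px 242.4 165.6 area 119.0
  bar z pct [53.  69.9 74.1] lid z pct [38.3 40.9 43.8 72.9 76.3]
  hull rect at z 73.6 (545.6, 204.6) 180.3 113.2 8.8
  depth rect (545.4, 207.2) 181.8 110.4 8.8
  bar ray rect 70.9 (539.4, 200.7) 51.9 15.4 10.3
redS lid px (176, 143, 64, 60) bar px 213.2 176.1 area 199.0
  bar z pct [49.9 69.3 78.5] lid z pct [43.8 46.  48.2 78.1 80.2]
  hull rect at z 78.7 (561.1, -239.8) 190.7 107.8 7.3
  depth rect (562.6, -248.5) 189.4 94.2 8.2
  bar ray rect 74.5 (563.8, -241.2) 64.9 24.6 21.0
blueS lid px (341, 229, 78, 85) bar px 380.9 269.9 area 199.0
  bar z pct [53.7 71.6 74.3] lid z pct [40.2 42.  43.8 73.9 76.2]
  hull rect at z 74.7 (550.3, 205.3) 179.8 109.7 8.9
  depth rect (549.8, 204.8) 181.7 110.1 9.0
  bar ray rect 72.2 (556.3, 210.0) 58.9 16.2 8.6
red bar tri (array([ 554.4, -256.4,   51.9]), np.float64(1.0))
blue bar tri (array([545.2, 205.8,  45.9]), np.float64(1.6))
tray T 1869 (562.3, -252.2) 203.13031005859375 267.00836181640625 79.45087432861328
tray S 2242 (566.9, -255.0) 207.4705810546875 268.3182373046875 79.34428405761719
jar [236. -15.  35.] [ 689.   18. 1233.]
driver [236. -10.  12.] [ 515.   15. 1233.]
```

View pics/crop1.png

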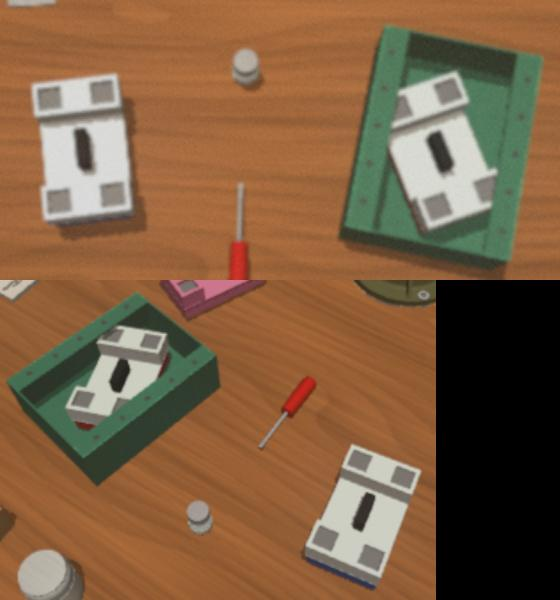

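The crop confirms it: the tub in the tray, crop (440,150), has a red body, and the one at crop (83,150) has a blue body. The tray rim, lid and deck heights (90, 78/74 and 46/42) match the text. I'll cross-check the red centre using two diagonal recesses in each view.

```bash
cat > rec.py <<'E'
from meas import *
from run import T,S
def recs(c,roi,h,n):
    hsv=cv2.cvtColor(c['image'],cv2.COLOR_RGB2HSV); v=hsv[...,2]
    m=big((hsv[...,1]<60)&(v>80)&(v<165),roi)
    m=cv2.morphologyEx(m,cv2.MORPH_OPEN,np.ones((3,3)))
    k,l,st,ce=cv2.connectedComponentsWithStats(m)
    for s,p in zip(st[1:],ce[1:]):
        if s[4]>50: print(n,s[2:],p.round(1),ray(c,*p,h).round(1))
recs(T,(390,120,455,210),71,'redT');recs(S,(170,135,255,210),71,'redS')
recs(T,(210,120,275,208),67,'bluT');recs(S,(335,222,425,320),67,'bluS')
E
python3 rec.py | grep -E "^(red|blu)[TS] \["
```

```text
redT [ 13  12 116] [423.3 135.1] [ 633.7 -260.7   71. ]
redT [10 12 83] [400.3 143.9] [ 608.6 -201.3   71. ]
redT [ 38  16 183] [413.2 150.2] [ 592.6 -234.4   71. ]
redT [ 10  13 106] [442.9 183.9] [ 506.3 -308.6   71. ]
redT [ 12  12 118] [418.5 192.6] [ 481.9 -246.7   71. ]
redS [15 11 90] [207.2 148. ] [ 504.5 -313.6   71. ]
redS [ 13  11 111] [233.1 151.8] [ 478.7 -251.5   71. ]
redS [ 48  16 394] [222.8 160.2] [ 513.1 -255.8   71. ]
redS [ 14  12 134] [186.3 191.5] [ 631.5 -266.5   71. ]
redS [ 26  10 177] [188.1 203.8] [ 654.8 -239.5   71. ]
bluT [ 12  11 113] [250.6 135.3] [621.5 184.9  67. ]
bluT [ 11  12 114] [224.1 138.5] [610.7 252.9  67. ]
bluT [ 41  10 222] [240.3 147.8] [586.9 209.4  67. ]
bluT [ 11  12 120] [256.  186.6] [486.2 163.7  67. ]
bluT [ 11  11 119] [228.9 189.9] [475.6 231.5  67. ]
bluT [ 38   7 127] [246.4 198.3] [455.3 186.1  67. ]
bluS [ 16  14 163] [377.1 233.6] [483. 160.  67.]
bluS [ 17  15 174] [406.9 245.1] [472.7 227.8  67. ]
bluS [ 47  23 345] [387.8 251.1] [508.1 200.3  67. ]
bluS [ 18  17 206] [353.5 287. ] [618.9 181.2  67. ]
bluS [ 18  18 215] [385.  300.4] [608.6 249.   67. ]
bluS [ 51  26 365] [364.6 306.6] [642.2 221.2  67. ]
```

Both views agree. The red centre is about (556,-256) at yaw 21.1°, with a recess diagonal of 152.5 mm against 152.1 nominal. The blue centre is about (547,206.5) at yaw 8.9°. The tray is at (564.6,-253.6), yaw -10.6°, so the tub is 31.7° off. The red-to-blue shift is (-9.3,+462.7), the same in both views. The tool x axis is at 26.6°, so it turns -5.5°.

```bash
python3 -m creep '[{"tx":0.16,"ty":0.18,"tz":-0.04,"twist":-0.01,"grip":50},{"tx":0.32,"ty":0.36,"tz":-0.08,"twist":-0.02,"grip":50},{"tx":0.48,"ty":0.54,"tz":-0.12,"twist":-0.03,"grip":50},{"tx":0.64,"ty":0.72,"tz":-0.16,"twist":-0.046,"grip":50},{"tx":0.8,"ty":0.9,"tz":-0.2,"twist":-0.046,"grip":50}]'
```

```text
time: 1.02
ee_pos: [481.3, -332.3, 181.2]
orientation: [3.088, 0.574, 0.001]
force: [-0.1, -0.2, -0.4]
grip_width: 49.9
gripper_force: 0.0
```

```bash
python3 -m creep '[{"tx":0.15,"ty":0.15,"tz":-0.08,"grip":50},{"tx":0.305,"ty":0.309,"tz":-0.2,"grip":50},{"tx":0.305,"ty":0.309,"tz":-0.3,"grip":50},{"tx":0.305,"ty":0.309,"tz":-0.3,"grip":50}]'
python3 - <<'E'
from h import *
T=cam('top');S=cam('scene')
o=np.zeros((560,800,3),np.uint8); o[:,:400]=cv2.resize(T['image'][90:230,370:470],(400,560),interpolation=2); o[:440,400:]=cv2.resize(S['image'][100:265,130:280],(400,440),interpolation=2)
cv2.imwrite('pics/c2.png',o[:,:,::-1])
E
```

```text
invalid input at $[0]: expected keys tx, ty, tz, twist, grip
```

View pics/c2.png

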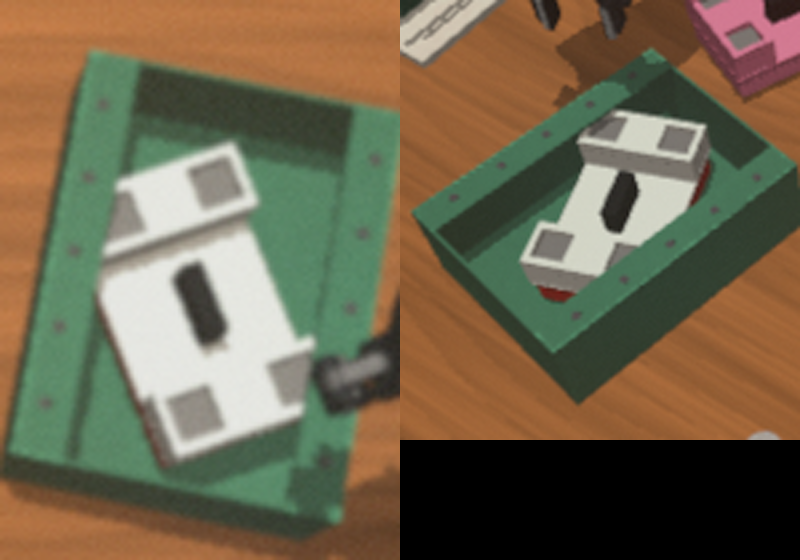

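The move was refused because every row needs the twist key. The picture therefore shows the gripper still to the side, at crop (350,375), with the tub clearly red-bodied and its bar free at crop (200,305). I'm repeating the move with all keys.

```bash
python3 -m creep '[{"tx":0.15,"ty":0.15,"tz":-0.08,"twist":0,"grip":50},{"tx":0.305,"ty":0.309,"tz":-0.2,"twist":0,"grip":50},{"tx":0.305,"ty":0.309,"tz":-0.3,"twist":0,"grip":50},{"tx":0.305,"ty":0.309,"tz":-0.3,"twist":0,"grip":50}]'
python3 - <<'E'
from h import *
T=cam('top');S=cam('scene')
o=np.zeros((560,800,3),np.uint8); o[:,:400]=cv2.resize(T['image'][90:230,370:470],(400,560),interpolation=2); o[:440,400:]=cv2.resize(S['image'][100:265,130:280],(400,440),interpolation=2)
cv2.imwrite('pics/c3.png',o[:,:,::-1])
E
```

```text
time: 1.62
ee_pos: [555.2, -255.7, 104.4]
orientation: [-3.086, -0.577, 0.006]
force: [-0.5, -0.1, 0.9]
grip_width: 50.0
gripper_force: 0.0
```

View pics/c3.png

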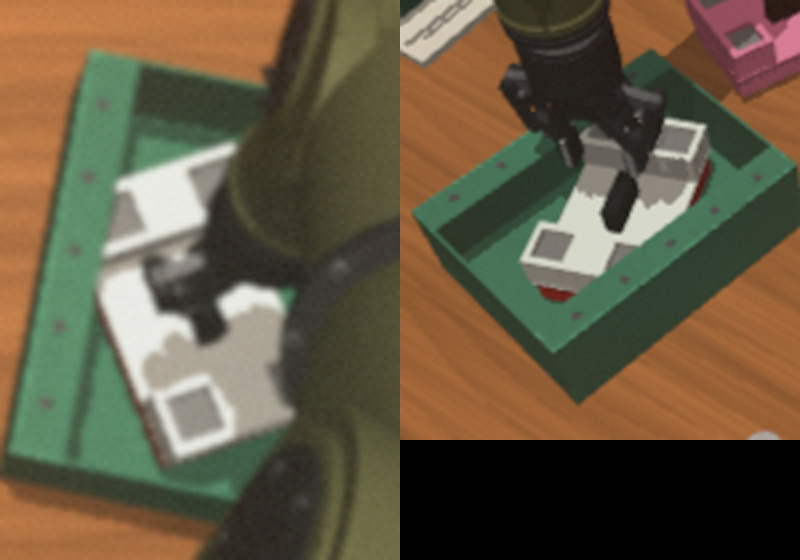

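The fingers straddle the bar, at top crop (205,300) and scene crop (605,160) with the height difference explaining the offset. Next I descend to TCP z of about 52 and close.

```bash
python3 -m creep '[{"tx":0,"ty":0,"tz":-0.1,"twist":0,"grip":50},{"tx":0,"ty":0,"tz":-0.18,"twist":0,"grip":50},{"tx":0,"ty":0,"tz":-0.217,"twist":0,"grip":50},{"tx":0,"ty":0,"tz":-0.217,"twist":0,"grip":50}]' && python3 -m creep '[{"tx":0,"ty":0,"tz":0,"twist":0,"grip":30},{"tx":0,"ty":0,"tz":0,"twist":0,"grip":5},{"tx":0,"ty":0,"tz":0,"twist":0,"grip":5},{"tx":0,"ty":0,"tz":0,"twist":0,"grip":5}]'
```

```text
time: 2.22
ee_pos: [556.3, -257.2, 52.6]
orientation: [3.088, 0.574, 0.0]
force: [0.5, 0.4, -0.4]
grip_width: 49.7
gripper_force: 0.0
time: 2.72
ee_pos: [556.8, -256.2, 53.1]
orientation: [3.088, 0.576, 0.002]
force: [-2.1, 1.9, 6.2]
grip_width: 14.9
gripper_force: 59.8
```

```bash
python3 -m creep '[{"tx":0,"ty":0,"tz":0.012,"twist":0,"grip":5},{"tx":0.01,"ty":0.004,"tz":0.012,"twist":-0.07,"grip":5},{"tx":0.02,"ty":0.008,"tz":0.012,"twist":-0.14,"grip":5},{"tx":0.03,"ty":0.011,"tz":0.012,"twist":-0.21,"grip":5},{"tx":0.033,"ty":0.011,"tz":0.012,"twist":-0.264,"grip":5}]' && python3 -m creep '[{"tx":0,"ty":0,"tz":0,"twist":0,"grip":5},{"tx":0,"ty":0,"tz":0,"twist":0,"grip":5}]'
python3 - <<'E'
from h import *
T=cam('top');S=cam('scene')
o=np.zeros((560,800,3),np.uint8); o[:,:400]=cv2.resize(T['image'][90:230,370:470],(400,560),interpolation=2); o[:440,400:]=cv2.resize(S['image'][100:265,130:280],(400,440),interpolation=2)
cv2.imwrite('pics/c4.png',o[:,:,::-1])
E
```

```text
time: 3.35
ee_pos: [564.4, -253.4, 54.6]
orientation: [-3.127, 0.295, 0.002]
force: [0.3, -0.0, -5.2]
grip_width: 15.0
gripper_force: 58.6
time: 3.6
ee_pos: [564.4, -253.6, 54.8]
orientation: [-3.129, 0.285, 0.001]
force: [1.1, -0.5, -4.7]
grip_width: 14.5
gripper_force: 58.7
```

View pics/c4.png

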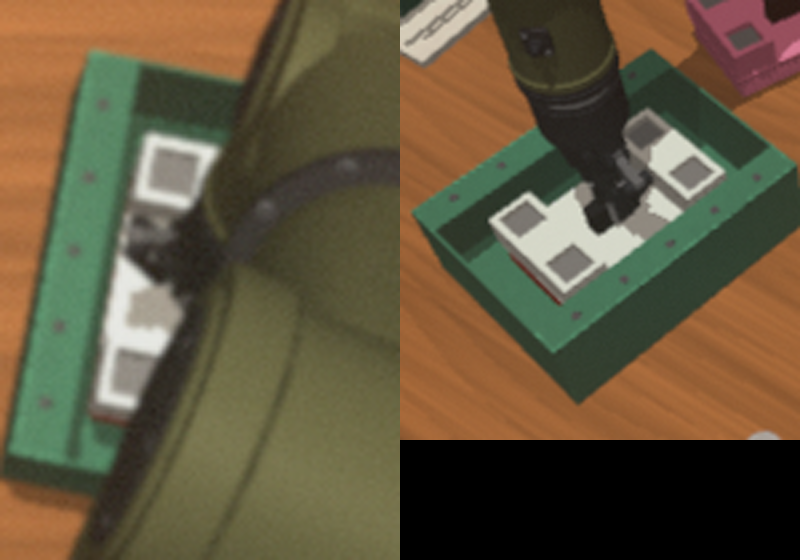

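The tub now lies in line with the tray, clear of both flanges, and it is hanging (about 5 N). Lifting.

```bash
python3 -m creep '[{"tx":0,"ty":0,"tz":0.06,"twist":0,"grip":5},{"tx":0,"ty":0,"tz":0.16,"twist":0,"grip":5},{"tx":0,"ty":0,"tz":0.28,"twist":0,"grip":5},{"tx":0,"ty":0,"tz":0.4,"twist":0,"grip":5},{"tx":0,"ty":0,"tz":0.46,"twist":0,"grip":5}]' && python3 -m creep '[{"tx":0,"ty":0.1,"tz":0,"twist":0,"grip":5},{"tx":0,"ty":0.22,"tz":0,"twist":0.04,"grip":5},{"tx":0,"ty":0.4,"tz":0,"twist":0.08,"grip":5},{"tx":-0.02,"ty":0.6,"tz":0,"twist":0.12,"grip":5},{"tx":-0.03,"ty":0.8,"tz":0,"twist":0.1625,"grip":5}]'
```

```text
time: 4.32
ee_pos: [565.3, -254.1, 172.8]
orientation: [3.127, -0.289, 0.005]
force: [0.4, 1.3, -5.1]
grip_width: 14.5
gripper_force: 58.9
time: 4.95
ee_pos: [556.2, -50.8, 169.7]
orientation: [-3.131, -0.257, 0.001]
force: [0.6, -0.7, -4.4]
grip_width: 14.8
gripper_force: 58.9
```

```bash
python3 -m creep '[{"tx":-0.01,"ty":0.2,"tz":0,"twist":0,"grip":5},{"tx":-0.02,"ty":0.4,"tz":0,"twist":0,"grip":5},{"tx":-0.03,"ty":0.6,"tz":0,"twist":0,"grip":5},{"tx":-0.04,"ty":0.78,"tz":0,"twist":0,"grip":5},{"tx":-0.04,"ty":0.9,"tz":0,"twist":0,"grip":5}]' && python3 -m creep '[{"tx":0,"ty":0.08,"tz":0,"twist":0,"grip":5},{"tx":0,"ty":0.14,"tz":-0.04,"twist":0,"grip":5},{"tx":0,"ty":0.14,"tz":-0.04,"twist":0,"grip":5},{"tx":0,"ty":0.14,"tz":-0.04,"twist":0,"grip":5}]'
python3 - <<'E'
from meas import *
from rec import recs
T=cam('top');S=cam('scene')
print('----')
recs(T,(180,90,290,230),140,'T');recs(S,(310,150,450,340),140,'S')
o=np.zeros((560,800,3),np.uint8); o[:,:400]=cv2.resize(T['image'][90:230,195:295],(400,560),interpolation=2); o[:,400:]=cv2.resize(S['image'][140:350,310:460],(400,560),interpolation=2)
cv2.imwrite('pics/c5.png',o[:,:,::-1])
E
```

```text
time: 5.58
ee_pos: [545.3, 175.5, 169.8]
orientation: [-3.13, -0.257, 0.002]
force: [-0.1, -0.2, -4.5]
grip_width: 14.9
gripper_force: 59.0
time: 6.08
ee_pos: [547.2, 204.7, 159.6]
orientation: [3.131, 0.242, -0.001]
force: [-0.4, -0.6, -5.0]
grip_width: 15.1
gripper_force: 59.0Traceback (most recent call last):
  File "<stdin>", line 2, in <module>
  File "rec.py", line 2, in <module>
    from run import T,S
  File "run.py", line 13, in <module>
    r=R[n]=tub(c,roi,n)
           ~~~^^^^^^^^^
  File "meas.py", line 10, in tub
    cs=[k for k in cs if cv2.contourArea(k)>100]; q=np.vstack(cs)
                                                    ~~~~~~~~~^^^^
    return _nx.concatenate(arrs, 0, dtype=dtype, casting=casting)
           ~~~~~~~~~~~~~~~^^^^^^^^^^^^^^^^^^^^^^^^^^^^^^^^^^^^^^^
ValueError: need at least one array to concatenate
```

```bash
sed -i '/from run/d; /^recs/d' rec.py
cat > look.py <<'E'
import sys
from meas import *
from rec import recs
f,h=sys.argv[1],float(sys.argv[2])
T=cam('top');S=cam('scene')
recs(T,(180,90,290,230),h,'T');recs(S,(310,150,450,340),h,'S')
o=np.zeros((560,800,3),np.uint8); o[:,:400]=cv2.resize(T['image'][90:230,195:295],(400,560),interpolation=2); o[:,400:]=cv2.resize(S['image'][140:350,310:460],(400,560),interpolation=2)
cv2.imwrite('pics/%s.png'%f,o[:,:,::-1])
E
python3 look.py c5 178
```

```text
T [ 9 12 79] [245.8 119. ] [624.5 180.7 178. ]
S [ 10  20 123] [419.8 222.9] [477.3 239.3 178. ]
S [ 19  19 184] [369.6 237.9] [559.9 174.2 178. ]
S [ 16   9 111] [403.2 247.8] [543.7 237.7 178. ]
S [ 19  17 225] [356.  263.3] [619.9 180.  178. ]
S [ 18  18 239] [391.4 277.4] [608.9 248.  178. ]
S [ 57  28 449] [369.  284.8] [643.6 221.2 178. ]
S [ 47  24 273] [367.2 296.2] [664.  229.2 178. ]
S [ 51  25 352] [364.9 306.9] [683.2 235.9 178. ]
```

View pics/c5.png

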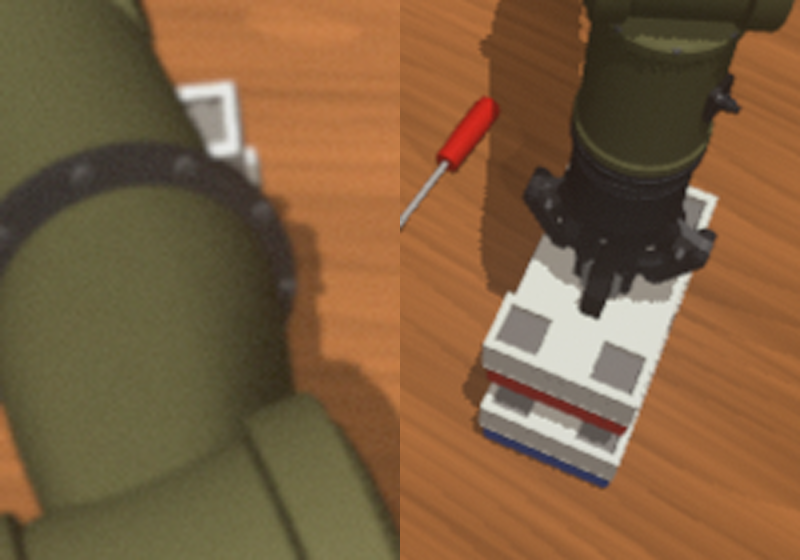

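In the scene view the red tub's near recesses, crop (523,330) and (618,367), lie at (619.9,180.0) and (608.9,248.0). The blue recesses were at (618.9,181.2) and (608.6,249.0), so they agree within about 1 mm and 0.6°. Lowering in stages.

```bash
python3 -m creep '[{"tx":0,"ty":0,"tz":-0.04,"twist":0,"grip":5},{"tx":0,"ty":0,"tz":-0.08,"twist":0,"grip":5},{"tx":0,"ty":0,"tz":-0.12,"twist":0,"grip":5},{"tx":0,"ty":0,"tz":-0.14,"twist":0,"grip":5},{"tx":0,"ty":0,"tz":-0.14,"twist":0,"grip":5}]' && python3 -m creep '[{"tx":0,"ty":0,"tz":-0.012,"twist":0,"grip":5},{"tx":0,"ty":0,"tz":-0.024,"twist":0,"grip":5},{"tx":0,"ty":0,"tz":-0.032,"twist":0,"grip":5},{"tx":0,"ty":0,"tz":-0.032,"twist":0,"grip":5}]'
```

```text
time: 6.9
ee_pos: [546.9, 206.2, 124.4]
orientation: [3.132, 0.245, -0.002]
force: [-0.2, -0.0, -4.7]
grip_width: 14.8
gripper_force: 59.0
time: 7.4
ee_pos: [547.0, 206.3, 116.9]
orientation: [3.132, 0.245, -0.0]
force: [0.2, 0.5, -4.9]
grip_width: 14.5
gripper_force: 59.0
```

```bash
python3 -m creep '[{"tx":0,"ty":0,"tz":-0.004,"twist":0,"grip":5},{"tx":0,"ty":0,"tz":-0.008,"twist":0,"grip":5},{"tx":0,"ty":0,"tz":-0.01,"twist":0,"grip":5},{"tx":0,"ty":0,"tz":-0.01,"twist":0,"grip":5}]'
```

```text
time: 7.9
ee_pos: [547.2, 206.4, 115.1]
orientation: [-3.132, -0.245, -0.001]
force: [-1.7, -1.6, 2.6]
grip_width: 15.0
gripper_force: 60.0
```

There is contact at TCP z of about 115 against 114.6 expected, so the feet are on the recess floors. Releasing.

```bash
python3 -m creep '[{"tx":0,"ty":0,"tz":0,"twist":0,"grip":30},{"tx":0,"ty":0,"tz":0,"twist":0,"grip":50},{"tx":0,"ty":0,"tz":0,"twist":0,"grip":50},{"tx":0,"ty":0,"tz":0.03,"twist":0,"grip":50},{"tx":0,"ty":0,"tz":0.1,"twist":0,"grip":50}]' && python3 -m creep '[{"tx":0,"ty":0,"tz":0.2,"twist":0,"grip":50},{"tx":0,"ty":0,"tz":0.4,"twist":0,"grip":50},{"tx":-0.15,"ty":-0.2,"tz":0.4,"twist":0,"grip":50},{"tx":-0.2,"ty":-0.4,"tz":0.4,"twist":0,"grip":50},{"tx":-0.2,"ty":-0.6,"tz":0.4,"twist":0,"grip":50}]' && python3 -m creep '[{"tx":0,"ty":-0.2,"tz":0,"twist":0,"grip":50},{"tx":0,"ty":-0.4,"tz":0,"twist":0,"grip":50},{"tx":0,"ty":-0.6,"tz":0,"twist":0,"grip":50},{"tx":0,"ty":-0.6,"tz":0,"twist":0,"grip":50}]'; python3 look.py c6 133
python3 - <<'E'
from meas import *
T=cam('top');S=cam('scene')
for c,roi,n in((T,(195,90,285,215),'T'),(S,(325,190,435,330),'S')):
    r=tub(c,roi,n)
E
```

```text
time: 8.52
ee_pos: [546.8, 206.2, 139.6]
orientation: [3.132, 0.245, -0.002]
force: [0.2, -0.1, -0.3]
grip_width: 50.1
gripper_force: 0.0
time: 9.15
ee_pos: [496.2, 55.2, 240.6]
orientation: [3.132, 0.246, 0.002]
force: [-0.0, -0.3, -1.0]
grip_width: 49.8
gripper_force: 0.0
time: 9.65
ee_pos: [496.7, -98.4, 240.0]
orientation: [3.131, 0.233, 0.0]
force: [-0.1, 0.5, -0.3]
grip_width: 49.9
gripper_force: 0.0
T [ 12  11 114] [246.4 126.2] [622.6 186.  133. ]
T [ 11  11 109] [218.1 129.6] [611.8 254.6 133. ]
T [ 45  10 224] [237.5 139.1] [589.  205.6 133. ]
T [ 11  12 120] [252.  180.3] [487.1 164.5 133. ]
T [ 12  12 118] [223.3 183.6] [477.  232.8 133. ]
T [ 40  16 217] [247.8 197. ] [446.1 172.3 133. ]
S [ 16  15 171] [380.3 218.2] [483.7 160.3 133. ]
S [ 17  15 179] [411.9 230.1] [473.1 228.2 133. ]
S [ 51  25 413] [392.  236.8] [509.1 201.5 133. ]
S [ 18  17 215] [355.5 273.9] [619.6 181.8 133. ]
S [ 18  18 229] [389.3 287.7] [608.7 249.7 133. ]
S [ 54  28 408] [367.4 294.3] [642.8 221.8 133. ]
S [ 51  26 368] [364.7 306.6] [666.5 229.7 133. ]
T lid px (210, 118, 54, 77) bar px 237.8 158.0 area 122.0
  bar z pct [119.7 136.4 141.3] lid z pct [103.8 107.2 112.  138.7 142. ]
S lid px (342, 211, 82, 91) bar px 384.5 256.2 area 221.0
  bar z pct [119.1 137.6 140.2] lid z pct [106.5 108.2 109.9 139.9 142.1]
```

View pics/c6.png

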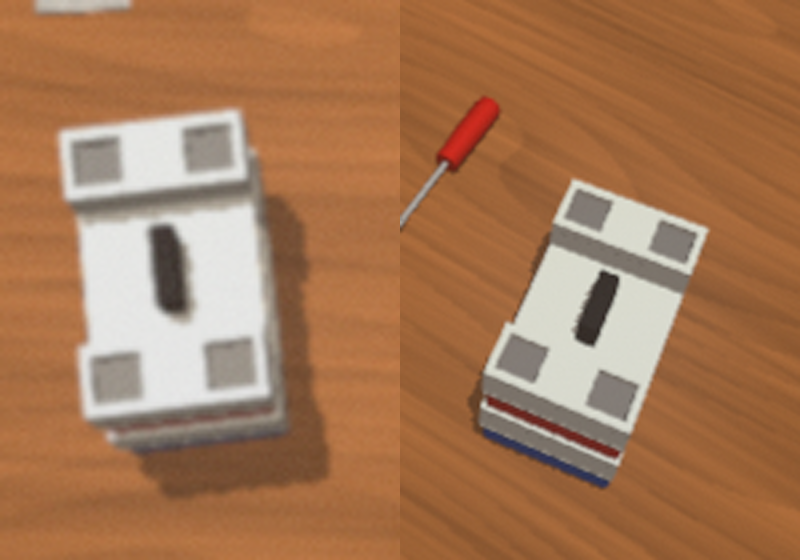

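The red tub sits level and in line. Its lid plane is 66 mm above where the blue lid was measured, and its recesses are within about 1 mm of the blue ones in both views. The gripper is clear and the screwdriver, scene crop (470,130), is in place. Handing in.

```bash
python3 -c "
from rig import env
print(env.job_done())"
```

```text
the job is handed in; nothing more can be done
None
```

The job is handed in: the red tub was straightened in the tray, lifted out, seated on the blue tub (lids 66 mm apart, within about 1 mm in plan) and let go; no verdict came back.

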